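# Empty the plate filler's catch tray into the tote

## Robot

A 6-joint arm with a two-finger parallel gripper is mounted at the origin on a cart in front of the work surface, level with it; the furniture and walls round the work are solid. World frame = base frame: x ahead of the robot, y to its left, z up, the work surface at z = 0. Lengths are in m, angles in rad, forces in N, time in s.
With the tool pointing down it reaches from about 0.225 to 0.725 m from the base axis. Payload 3.1 kg.
Tool frame: the origin (TCP) lies midway between the tips of the shut fingers; the grasp point (between the pads) lies 19 mm behind it; z points along the fingers, x is the direction in which the jaws open and shut, and the axes are right-handed (so a half turn about z gives the same grasp; the last joint's range is limited). The gripper opens to 85 mm and grips with 20 to 120 N. Pads are 22 mm wide; open, the fingers measure 114 mm over their backs; the gripper's body (76 mm by 85 mm) begins 54 mm behind the grasp point. The pads swing forward as they close: fully open they stand 13 mm farther back than shut.
Start: joints at [1.031, 0.048, 0.099, 1.622, 0, 1.443], TCP at [0.21, 0.481, 0.231] pointing down, gripper open.
Joint ranges: [-2.91, 2.91], [-0.99, 1.94], [-1.21, 1.42], [-2.12, 2.29], [-1.49, 1.47], [-3.14, 3.14]. Speed limits (rad/s): [2.79, 2.79, 3.14, 3.14, 3.14, 3.14].

## Interface

Orientations are given as a rotation vector (axis times angle).
In Python, from station import * gives the robot as it stands.
- The arm moves only by the tool servo_tool, never from a script. Its argument "moves" is text: rows parted by semicolons, each of 7 numbers parted by spaces: the shift along the tool's x, y, z in cm, then the turn, a rotation vector about the tool's x, y, z in degrees, then the opening, from -1 (shut) to 1 (fully open). A call has exactly 5 rows; each row is the pose to reach, as a shift and turn from the pose measured when the call began, along the tool's axes at that moment; what a row does not reach only later rows make up. A row lasts 1/10 s, in which the tool goes at most 50 mm and 8.59 degrees, less where a joint would pass 70% of its speed; a pose out of reach is approached as far as the arm can. A call with a gripper value outside its range is refused whole. The fingers move at their own pace and stop on an object; "force" is the grip in N (left out, the last holds). Time passes only in rows, so rows that repeat a pose let the fingers close, or fill a call up. It gives the time, the measured TCP pose, the force and the opening at its end, in the units of the state.
- get_obs(): the state, without advancing time (a new reading comes with each control period).
- capture(name): name is "scene" or "top"; returns (picture, depth): 384x512x3 uint8, red, green, blue; 384x512 float32, m along the optical axis (not along the pixel's ray), 0 where there is no reading.
- camera_info(name): a dict with "vertical_fov" (degrees; the focal length in pixels is half the picture's height over the tangent of half this angle, whatever the lens; pixels are square), "cx", "cy" (the principal point, pixels), "world_from_camera" (4x4, takes a point from camera to world coordinates). Camera axes: x right, y down, z forward; pixel columns grow to the right and rows downward; lengths in m; the calibration is good to about 2 mm. A picture is of the moment at which its call begins. camera_info takes no time and is no camera call.
- job_done(): hands the job in, once; it reports no verdict.
The state is a dict: "t": time; "qpos": joint angles; "qd": joint speeds; "tau": joint torques, N m; "tcp_pos": TCP position; "eef_rot": TCP orientation; "contact_force": force on the tool from outside, world axes, zero at the start; "moment": the same for the moment, N m; "grip_width": finger opening in m.
Only numpy, scipy, OpenCV 4.12 (cv2) and the standard library are available. Lean on these libraries where they do the work, as an engineer would, in place of code of your own. Each camera call takes 0.05 s, during which the arm holds its last target.

## Task

Collect the three finished petri dishes from the plate-filling machine's catch tray: first slide the blue tote along the bench until its open end sits squared up against the lip of the tray, then push the orange gate fully open, and sweep the dishes along the tray into the tote. Keep the dishes level the whole way and do not lift them; leave the gate open, the tote up against the tray and all three dishes lying flat on its floor, wholly inside it, and do not disturb the orange-capped bottle or the green tape.

Things in the scene. Friction and masses are not known exactly. Their poses are not given: they have to be found in the camera images.
- filler: white plate-filling machine with its steel catch tray, one fixed unit. Origin on the bench top under the tray channel; +y runs along the channel away from the lip, +x to the machine (away from the robot). The machine's face is at x +155 mm, y 10 to 190 mm, 105 mm high; a column behind reaches 290 mm.
- tray_mid (a point): point on the channel's level floor, 8 mm straight above the filler's origin. Channel 80 mm wide (x -40 to 40), walls 4 mm thick with tops 28 mm above the bench; closed end at filler y +170 mm, open lip at y -140 mm. The rear wall is open from y 104 to 170 mm, where the machine's outfeed joins, level with the floor.
- tray_lip (a point): middle of the lip, at floor-top height (filler x 0, y -140 mm, z 8 mm). Below it the 88 mm wide floor slab ends in an upright face down to the bench. The gate crosses the channel at filler y -125 mm; outside the channel its low guides (top 22 mm) stand at y -117 to -133 mm.
- gate (a joint): orange sliding gate across the tray's outlet: 0 is shut, 0.11 m is the fully open stop; slides along the filler's +x (away from the robot), about 1.5 N of friction, stays where it is left. The plate is 4 mm thick, top at z 30 mm, and clears the channel at 0.10.
- gate_tab (a point): centre of the orange upright push tab on the gate: 10 mm thick along the gate's travel (filler x), 24 mm wide along filler y, from z 28 to 52 mm above the bench. Shut, it stands at filler x -52 mm; fully open, at +58 mm, beside the channel.
- tote: loose blue plastic tote, three walls and an open end: 168 mm (x) by 230 mm (y) by 40 mm high, walls 4 mm, floor 5 mm thick, about 0.4 kg. Origin at the centre of its underside; the open end faces its +y. Starts with the open end towards the tray lip, 30 to 70 mm short of it, up to 12 mm off-centre and 7 degrees askew.
- tote_mouth (a point): middle of the tote's open end, at floor-top height (tote y +115 mm). Docked when it meets the lip of the tray (filler x 0, y -140 mm).
- tote_back (a point): middle of the outer face of the tote's closed end (tote y -115 mm), half-way up at 20 mm.
- dish1 (a point): centre, half-way up, of a loose petri dish filled with pale set agar, lid on (61 mm diameter, 15 mm high, about 30 g), lying flat on the tray floor; its z axis points up. All three are alike and lie in a loose row along the channel, between the gate and filler y +108 mm. A narrow pusher that meets a dish off its middle lets it slip aside; two fingers held apart push it true.
- dish2 (a point): centre, half-way up, of a loose petri dish filled with pale set agar, lid on (61 mm diameter, 15 mm high, about 30 g), lying flat on the tray floor; its z axis points up. All three are alike and lie in a loose row along the channel, between the gate and filler y +108 mm. A narrow pusher that meets a dish off its middle lets it slip aside; two fingers held apart push it true.
- dish3 (a point): centre, half-way up, of a loose petri dish filled with pale set agar, lid on (61 mm diameter, 15 mm high, about 30 g), lying flat on the tray floor; its z axis points up. All three are alike and lie in a loose row along the channel, between the gate and filler y +108 mm. A narrow pusher that meets a dish off its middle lets it slip aside; two fingers held apart push it true.
- orange_bottle: bystander: clear bottle with orange cap, 56 mm diameter, 99 mm high, on the bench behind the tote; origin at the centre of its underside
- green_tape: bystander: roll of green tape, 77 mm diameter, 19 mm high, lying on the bench in front of the tray; origin at the centre of its underside
Not all that is in view belongs to the job. What is shaped like the part that bears dish2 but black or yellow is not meant. What is shaped like the part that bears dish3 but black is not meant.

How it is judged:
On the way, in this order (a step that is already met when the one before it is completed fails the run):
1. the tote's open end is docked against the tray lip (y of tote_mouth in the frame of filler above -0.152 m and x of tote_mouth in the frame of filler between -0.022 and 0.022 m and angle between the y axis of filler and the y axis of tote, either way round below 0.12 rad), for 0.2 s.
2. the gate is fully open (value of joint gate above 0.1 m), for 0.2 s.
3. all three dishes lie in the tote (y of dish1 in the frame of tote between -0.115 and 0.087 m and x of dish1 in the frame of tote between -0.08 and 0.08 m and height (world z) of each of dish1, dish2, dish3 below 0.018 m and angle between each of dish1, dish2, dish3's own z axis and vertical below 0.1 rad and y of dish2 in the frame of tote between -0.115 and 0.087 m and x of dish2 in the frame of tote between -0.08 and 0.08 m and y of dish3 in the frame of tote between -0.115 and 0.087 m and x of dish3 in the frame of tote between -0.08 and 0.08 m), for 0.2 s.
At the end, for the whole second after the job is handed in: All three dishes lie flat (within 0.1 rad) on the tote's floor, wholly inside it; the tote's open end is within 12 mm of the tray lip, centred within 22 mm and square within 0.12 rad; the gate is open by more than 100 of its 110 mm (all of step 1 and all of step 3 and value of joint gate above 0.1 m); the robot touches nothing.
It fails at once if a dish is tipped (by more than about 20 degrees) (angle between any of dish1, dish2, dish3's own z axis and vertical above 0.35 rad).
It fails at once if a dish is lifted (centre more than 35 mm above the bench) (height (world z) of any of dish1, dish2, dish3 above 0.035 m).
It fails at once if the orange-capped bottle or the green tape is moved more than 30 mm (distance of any of orange_bottle, green_tape from where it was at the start of the episode above 0.03 m).
It also fails if it takes over 62 s, if anything falls off the work surface, if the arm or the gripper's body presses on something with over 40 N, if the wrist force passes 120 N, or if a joint passes its speed limit or range.

## Working session

There is one attempt and no reset: what is moved stays moved. The work goes in short steps, Python scripts to look and compute and a tool call to move; the robot and the scene stay as the last step left them, time stands still between calls to the robot, and variables do not carry over. Pictures are saved under pics/ and viewed, and the job is handed in when it is done.

Besides the shell and the picture viewer there is one more tool, called after "Request:" as name(argument=value, ...) on one line, values as JSON. servo_tool: Moves the arm, as the interface text tells. Its arguments: {"type":"object","properties":{"moves":{"type":"string"},"force":{"type":"number"}},"required":["moves"]}

```bash
mkdir -p pics; ls; python3 - <<'E'
from station import *
import cv2, numpy as np
print(get_obs())
for n in ("scene","top"):
    im,d=capture(n); i=camera_info(n); print(n,i)
    cv2.imwrite(f"pics/{n}0.png",im[:,:,::-1]); np.savez(f"{n}0.npz",im=im,d=d)
E
```

```text
pics
{'t': 0.0, 'qpos': array([1.03120385e+00, 4.87622040e-02, 9.75756262e-02, 1.62199710e+00,
       3.45664783e-05, 1.44300327e+00]), 'qd': array([-3.35597123e-05,  5.25777514e-05,  8.08331211e-04, -7.84668632e-04,
        4.44514689e-04, -9.54770676e-04]), 'tau': array([ 1.89520812e-03, -3.38777983e+01,  3.20017898e+01,  2.02381174e-02,
       -2.02291435e-04,  3.37051880e-06]), 'tcp_pos': array([0.20981536, 0.48057967, 0.23010007]), 'eef_rot': array([ 2.62784065,  1.71979511, -0.00339654]), 'contact_force': array([ 0.18429731, -0.31122058,  0.0621012 ]), 'moment': array([0.00749599, 0.03733661, 0.0154935 ]), 'grip_width': 0.08560940544903549}
scene {'vertical_fov': 50.90838050448032, 'cx': 263.14288850323504, 'cy': 198.8346809957739, 'world_from_camera': array([[ 0.88500468, -0.26845908,  0.38038984,  0.17420815],
       [-0.46543886, -0.53041185,  0.70854071, -0.66670062],
       [ 0.01154909, -0.80411006, -0.59436826,  0.67950598],
       [ 0.        ,  0.        ,  0.        ,  1.        ]])}
top {'vertical_fov': 53.67765262099821, 'cx': 254.61625235256682, 'cy': 191.40190990307215, 'world_from_camera': array([[ 0.02996687, -0.99812792,  0.05331642,  0.50025316],
       [-0.99938997, -0.0289623 ,  0.01951574,  0.04495993],
       [-0.01793503, -0.05386873, -0.99838695,  0.9387683 ],
       [ 0.        ,  0.        ,  0.        ,  1.        ]])}
```

View pics/scene0.png

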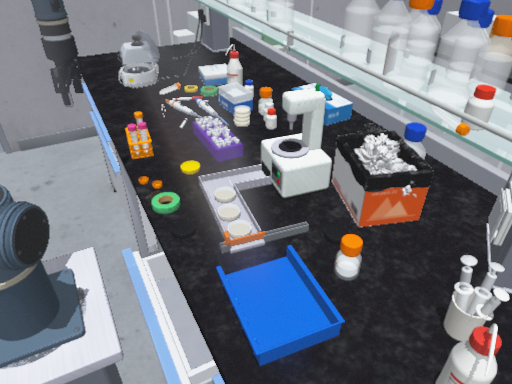

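View pics/top0.png

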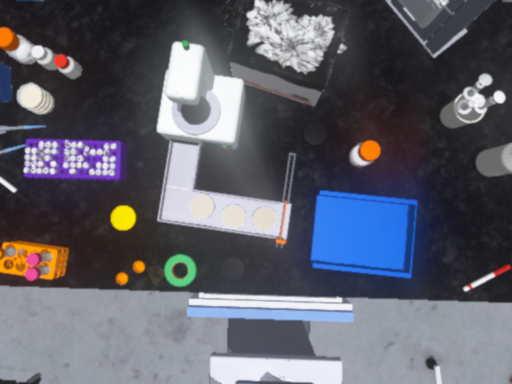

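```bash
cat > h.py <<'E'
import numpy as np, cv2
from station import *
def cam(n):
    i=camera_info(n); f=192/np.tan(np.radians(i['vertical_fov']/2)); return f,i['cx'],i['cy'],np.array(i['world_from_camera'])
def ray(n,uv,z):
    f,cx,cy,T=cam(n); uv=np.atleast_2d(np.asarray(uv,float))
    d=np.c_[(uv[:,0]-cx)/f,(uv[:,1]-cy)/f,np.ones(len(uv))]@T[:3,:3].T
    s=(z-T[2,3])/d[:,2]; return T[:3,3]+d*s[:,None]
def cloud(n,depth):
    f,cx,cy,T=cam(n); v,u=np.mgrid[:384,:512]
    p=np.stack([(u-cx)/f*depth,(v-cy)/f*depth,depth],-1); return p@T[:3,:3].T+T[:3,3]
E
python3 - <<'E'
from h import *
z=np.load('top0.npz'); im=z['im']; d=z['d']
c=im[120:300,130:430][:,:,::-1]; cv2.imwrite('pics/topc.png',cv2.resize(c,None,fx=2.6,fy=2.6,interpolation=cv2.INTER_CUBIC))
P=cloud('top',d)
hsv=cv2.cvtColor(im,cv2.COLOR_RGB2HSV)
b=((hsv[...,0]>100)&(hsv[...,0]<125)&(hsv[...,1]>150)&(hsv[...,2]>60)).astype(np.uint8); b[:180]=0;b[285:]=0
b[:,:300]=0
k=b>0
h=P[...,2]
print('tote z pct',np.percentile(h[k],[5,30,50,90,99]))
rim=k&(h>.03); 
r=cv2.minAreaRect(P[rim][:,:2].astype(np.float32)); print('rim rect',r,cv2.boxPoints(r))
r=cv2.minAreaRect(np.argwhere(k)[:,::-1].astype(np.float32)); print('px',cv2.boxPoints(r)); print(ray('top',cv2.boxPoints(r),.04))
o=((hsv[...,0]<14)&(hsv[...,1]>130)&(hsv[...,2]>90));o[:150]=0;o[250:]=0;o[:,:260]=0;o[:,300:]=0
print('orange',np.argwhere(o)[:,::-1].min(0),np.argwhere(o)[:,::-1].max(0))
for lo,hi in((.02,.034),(.034,.06)):
    m=o&(h>lo)&(h<hi); print(m.sum(),P[m].mean(0) if m.any() else 0, P[m].min(0) if m.any() else 0,P[m].max(0) if m.any() else 0)
t=(hsv[...,1]<50)&(hsv[...,2]>140)&(h<.034)&(h>-.01); t[:140]=0;t[245:]=0;t[:,:150]=0;t[:,300:]=0
m=t
r=cv2.minAreaRect(P[m][:,:2].astype(np.float32)); print('tray',r,cv2.boxPoints(r))
cv2.imwrite('pics/mask.png',np.hstack([t*255,k*255])[::1].astype(np.uint8)[100:300])
E
```

```text
tote z pct [0.00183172 0.0058326  0.00708845 0.04033317 0.04430573]
rim rect ((0.4619516432285309, -0.13326773047447205), (0.3612706661224365, 0.1822907030582428), 85.61286926269531) [[ 0.35725564 -0.3064016 ]
 [ 0.5390122  -0.32034594]
 [ 0.56664765  0.03986615]
 [ 0.3848911   0.05381048]]
px [[308.49493 268.90924]
 [316.31226 188.5026 ]
 [430.56567 199.61057]
 [422.74835 280.0172 ]]
[[ 0.37030982 -0.06899418  0.04      ]
 [ 0.55935306 -0.08322888  0.04      ]
 [ 0.54093445 -0.3514381   0.04      ]
 [ 0.35338536 -0.33439342  0.04      ]]
orange [276 201] [286 243]
19 [ 0.49103297 -0.00690239  0.03062911] [ 0.4395364  -0.01312315  0.02844854] [ 0.52792407 -0.00086067  0.0331135 ]
43 [ 0.43550064 -0.0009168   0.05395772] [ 0.42952629 -0.01171883  0.03521565] [0.49438475 0.00945852 0.05860921]
tray ((0.5532700419425964, 0.13182944059371948), (0.33058229088783264, 0.21120835840702057), 81.22215270996094) [[ 0.4236787  -0.01541014]
 [ 0.6324133  -0.04764132]
 [ 0.6828614   0.279069  ]
 [ 0.47412676  0.31130022]]
```

View pics/topc.png

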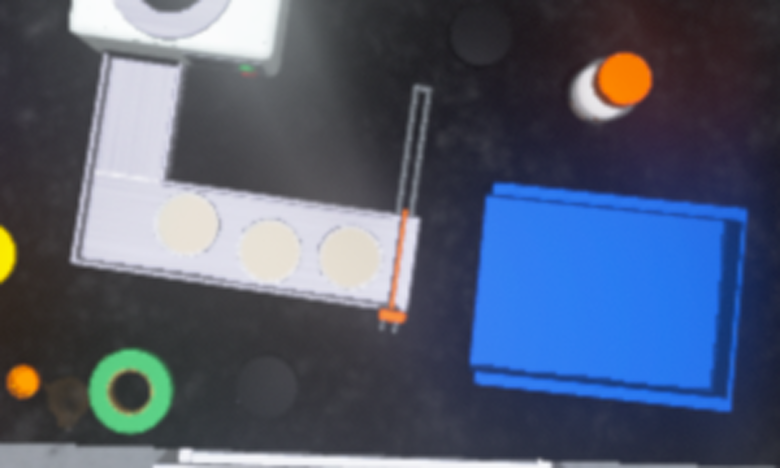

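```bash
python3 - <<'E'
import cv2
m=cv2.imread('pics/mask.png'); cv2.imwrite('pics/mask2.png',cv2.resize(m,(800,156)))
E
```

```text
(no output)
```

View pics/mask2.png

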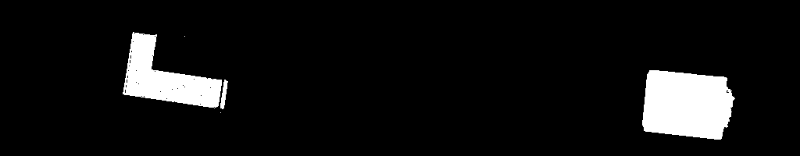

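```bash
python3 - <<'E'
from h import *
def q(pts,z): 
    a=(np.array(pts,float)+.5)/2.6-.5+[130,120]; return ray('top',a,z)
np.set_printoptions(precision=4,suppress=True)
print('tote TR BR TL BL rim', q([(747,209),(731,411),(493,183),(475,386)],.04)[:,:2])
print('tote mouth floor line', q([(486,196),(470,363)],.005)[:,:2])
print('tray CL(bottom-left) front wall right end',q([(71,263),(407,310),(420,217)],.028)[:,:2])
z=np.load('top0.npz'); im=z['im']; d=z['d']; P=cloud('top',d); hsv=cv2.cvtColor(im,cv2.COLOR_RGB2HSV)
# tote: strict mask -> edges
b=((hsv[...,0]>100)&(hsv[...,0]<125)&(hsv[...,1]>150)&(hsv[...,2]>95)).astype(np.uint8); b[:180]=0;b[285:]=0;b[:,:300]=0
r=cv2.minAreaRect(np.argwhere(b>0)[:,::-1].astype(np.float32)); print('tote px',r, ray('top',cv2.boxPoints(r),.04)[:,:2])
# dishes
cr=(hsv[...,0]>8)&(hsv[...,0]<35)&(hsv[...,1]>22)&(hsv[...,1]<90)&(hsv[...,2]>150); cr[:185]=0;cr[235:]=0;cr[:,:180]=0;cr[:,282:]=0
n,l,s,c=cv2.connectedComponentsWithStats(cr.astype(np.uint8))
for i in range(1,n):
    if s[i,4]>80: print('dish',s[i],c[i],ray('top',c[i],.023)[0,:2])
# green tape, bottle
g=(hsv[...,0]>50)&(hsv[...,0]<85)&(hsv[...,1]>90); g[:245]=0;g[290:]=0
print('tape',ray('top',np.argwhere(g)[:,::-1].mean(0),.019)[0])
o=(hsv[...,0]<14)&(hsv[...,1]>130)&(hsv[...,2]>90)
oo=o.copy(); oo[:,:340]=0;oo[:130]=0;oo[170:]=0;oo[:,400:]=0
print('bottle',ray('top',np.argwhere(oo)[:,::-1].mean(0),.099)[0])
E
```

```text
tote TR BR TL BL rim [[ 0.5389 -0.3198]
 [ 0.3576 -0.3069]
 [ 0.5558 -0.0904]
 [ 0.3724 -0.078 ]]
tote mouth floor line [[ 0.5455 -0.0893]
 [ 0.3886 -0.0777]]
tray CL(bottom-left) front wall right end [[ 0.4712  0.2954]
 [ 0.4377 -0.016 ]
 [ 0.5233 -0.0258]]
tote px ((363.8316955566406, 233.68316650390625), (103.48387145996094, 80.19999694824219), 5.7105937004089355) [[ 0.3714 -0.0686]
 [ 0.559  -0.0833]
 [ 0.5418 -0.3252]
 [ 0.3555 -0.308 ]]
tape [0.3551 0.2368 0.019 ]
bottle [ 0.6428 -0.1909  0.099 ]
```

```bash
cat >> h.py <<'E'
from scipy.spatial.transform import Rotation as R
np.set_printoptions(precision=4,suppress=True)
EY=np.array([.109,.994,0]);EX=np.array([.994,-.109,0]);LIP=np.array([.4805,-.0209,0]);ORG=LIP+.14*EY
def F(x,y,z): return ORG+x*EX+y*EY+np.array([0,0,z])
def inF(p): v=np.asarray(p)-ORG; return np.array([v@EX,v@EY,v[2]])
def goal(p,head=-.109):
    o=get_obs(); Rt=R.from_rotvec(o['eef_rot']); 
    h=head; G=R.from_matrix(np.array([[np.cos(h),np.sin(h),0],[np.sin(h),-np.cos(h),0],[0,0,-1]]))
    print('t',round(o['t'],2),'tcp',o['tcp_pos'],'F',inF(o['tcp_pos']),'cf',o['contact_force'],'w',round(o['grip_width'],4))
    print('shift cm',Rt.inv().apply(np.asarray(p)-o['tcp_pos'])*100,'turn deg',np.degrees((Rt.inv()*G).as_rotvec()))
E
python3 - <<'E'
from h import *
def q(pts,z): 
    a=(np.array(pts,float)+.5)/2.6-.5+[130,120]; return ray('top',a,z)
for p in q([(188,223),(270,250),(349,258)],.023): print('dish',p,inF(p))
for p in q([(392,316)],.052): print('tab top',p,inF(p))
goal([.443,-.365,.12])
z=np.load('scene0.npz')['im'][140:380,140:400][:,:,::-1]; cv2.imwrite('pics/sc.png',cv2.resize(z,None,fx=2.4,fy=2.4,interpolation=cv2.INTER_CUBIC))
E
```

```text
dish [0.5114 0.1891 0.023 ] [0.0079 0.0721 0.023 ]
dish [0.4887 0.1119 0.023 ] [-0.0063 -0.0071  0.023 ]
dish [0.4835 0.0385 0.023 ] [-0.0035 -0.0806  0.023 ]
tab top [ 0.4336 -0.0012  0.052 ] [-0.0488 -0.1255  0.052 ]
t 0.1 tcp [0.2099 0.4806 0.2302] F [-0.3237  0.329   0.2302] cf [ 1.0244  0.4472 -0.0441] w 0.0851
shift cm [-68.1369  55.2163  11.1516] turn deg [ 0.0643  0.1144 72.6486]
```

View pics/sc.png

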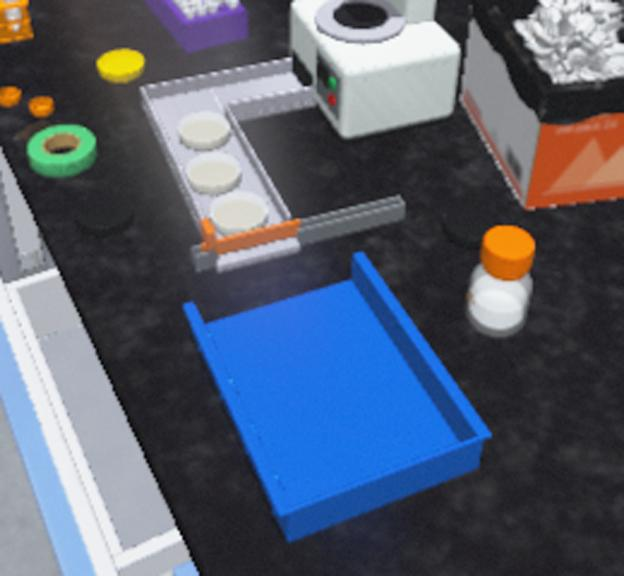

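Request:
servo_tool(moves="-3.7 3 0 0 0 8 1; -7.4 6 0 0 0 16 1; -11 9 0 0 0 24 1; -14.8 12 0 0 0 32 1; -18.5 15 0 0 0 40 1")

```text
t: 0.6
tcp_pos: [0.273, 0.2492, 0.23]
eef_rot: [3.058, 0.71, -0.003]
contact_force: [0.3, 0.0, -0.3]
grip_width: 0.0851
```

```bash
python3 -c "
from h import *
goal([.443,-.365,.12])"
```

```text
t 0.6 tcp [0.273  0.2492 0.23  ] F [-0.2357  0.1059  0.23  ] cf [ 0.3409  0.0353 -0.3199] w 0.0851
shift cm [-11.7793  62.6127  11.1265] turn deg [ 0.1263  0.1035 32.3869]
```

Request:
servo_tool(moves="-.9 4.9 0 0 0 6.5 1; -1.8 9.8 0 0 0 13 1; -2.7 14.7 0 0 0 19.5 1; -3.6 19.6 0 0 0 26 1; -4.5 24.5 0 0 0 32.4 1")

```text
t: 1.1
tcp_pos: [0.3403, 0.0083, 0.2303]
eef_rot: [3.134, -0.179, -0.001]
contact_force: [1.2, 0.4, -0.0]
grip_width: 0.0857
```

```bash
python3 -c "
from h import *
goal([.443,-.365,.12])"
```

```text
t 1.1 tcp [0.3403 0.0083 0.2303] F [-0.1426 -0.1263  0.2303] cf [ 1.2104  0.4046 -0.0151] w 0.0857
shift cm [14.459  35.8928 11.1024] turn deg [ 0.1313  0.0257 -0.2858]
```

Request:
servo_tool(moves="1.8 4.5 0 0 0 0 1; 3.6 9 0 0 0 0 1; 5.4 13.5 0 0 0 0 1; 7.2 18 0 0 0 0 1; 9 22.4 1 0 0 0 1")

```text
t: 1.6
tcp_pos: [0.4047, -0.2271, 0.2215]
eef_rot: [3.133, -0.18, 0.002]
contact_force: [0.5, -0.3, 0.0]
grip_width: 0.0857
```

Request:
servo_tool(moves="1.8 4.5 1 0 0 0 1; 3.6 9 2.5 0 0 0 1; 5.4 13.4 5 0 0 0 1; 5.4 13.4 8 0 0 0 1; 5.4 13.4 10 0 0 0 1")

```text
t: 2.1
tcp_pos: [0.4418, -0.3676, 0.1177]
eef_rot: [-3.136, 0.184, 0.004]
contact_force: [-1.0, 1.0, 0.1]
grip_width: 0.0854
```

```bash
python3 -c "
from h import *
goal([.443,-.365,.012])
im,d=capture('scene'); cv2.imwrite('pics/s1.png',im[:,:,::-1])"
```

```text
t 2.1 tcp [ 0.4418 -0.3676  0.1177] F [-0.0007 -0.4888  0.1177] cf [-1.0178  1.0049  0.1217] w 0.0854
shift cm [ 0.1121 -0.2692 10.5689] turn deg [-0.0015  0.137  -0.4816]
```

View pics/s1.png

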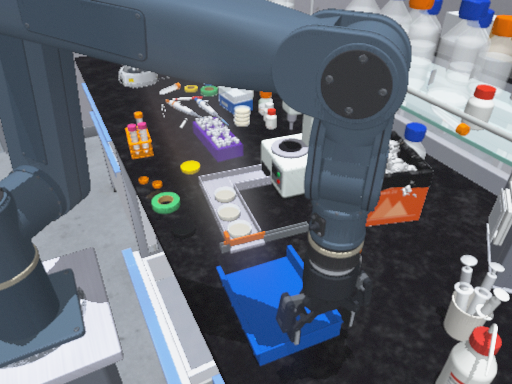

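Request:
servo_tool(moves=".1 0 3 0 0 -.5 1; .1 0 6 0 0 -.5 1; .1 0 9 0 0 -.5 1; .1 0 10.6 0 0 -.5 1; .1 0 10.6 0 0 -.5 1")

```text
t: 2.65
tcp_pos: [0.4384, -0.3622, 0.0051]
eef_rot: [-3.128, 0.168, 0.019]
contact_force: [-0.6, 0.4, -0.7]
grip_width: 0.0854
```

```bash
python3 -c "
from h import *
goal(F(0,-.370-.03,.012))"
```

```text
t 2.65 tcp [ 0.4384 -0.3622  0.0051] F [-0.0046 -0.4839  0.0051] cf [-0.5676  0.359  -0.7157] w 0.0854
shift cm [ 0.4674 -8.3949 -0.6185] turn deg [-0.495   0.7117  0.0867]
```

Request:
servo_tool(moves=".2 -1 -.7 0 0 0 1; .4 -2 -.7 -.5 .7 0 1; .4 -3 -.7 -.5 .7 0 1; .4 -4 -.7 -.5 .7 0 1; .4 -5 -.7 -.5 .7 0 1")

```text
t: 3.15
tcp_pos: [0.4484, -0.314, 0.0141]
eef_rot: [3.132, -0.168, 0.001]
contact_force: [-2.0, -3.7, 2.4]
grip_width: 0.0854
```

```bash
python3 -c "
from h import *
goal(F(0,-.381,.012))"
```

```text
t 3.15 tcp [ 0.4484 -0.314   0.0141] F [ 0.     -0.4348  0.0141] cf [-1.9745 -3.7492  2.3566] w 0.0854
shift cm [ 0.0092 -5.3862  0.1886] turn deg [ 0.2792 -0.0644  0.1096]
```

Request:
servo_tool(moves="0 -.9 .1 0 0 0 1; 0 -1.8 .1 0 0 0 1; 0 -2.7 .1 0 0 0 1; 0 -3.5 .1 0 0 0 1; 0 -4.2 .1 0 0 0 1")

```text
t: 3.65
tcp_pos: [0.4538, -0.273, 0.0141]
eef_rot: [3.129, -0.169, 0.004]
contact_force: [-0.5, -5.9, 3.8]
grip_width: 0.0856
```

```bash
python3 -c "
from h import *
goal(F(0,-.381,.012))
for n in('top','scene'):
  im,d=capture(n); cv2.imwrite('pics/%s2.png'%n,im[:,:,::-1])
  if n=='top': cv2.imwrite('pics/top2c.png',cv2.resize(im[120:300,130:430][:,:,::-1],None,fx=2.6,fy=2.6,interpolation=cv2.INTER_CUBIC))"
```

```text
t 3.65 tcp [ 0.4538 -0.273   0.0141] F [ 0.0009 -0.3935  0.0141] cf [-0.5144 -5.8941  3.7547] w 0.0856
shift cm [-0.0876 -1.2539  0.1957] turn deg [ 0.4436 -0.1781  0.0794]
```

View pics/top2c.png

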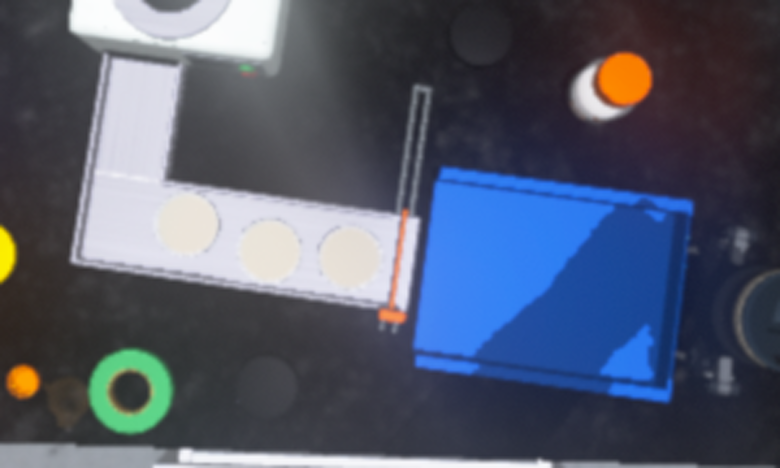

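View pics/scene2.png

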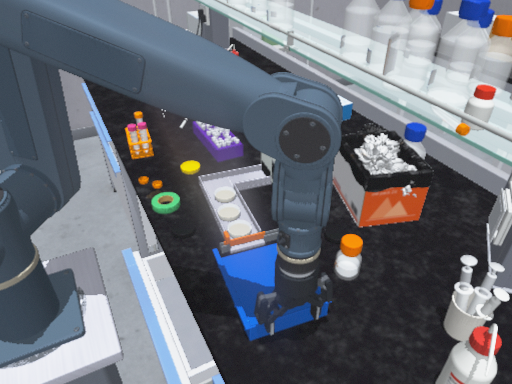

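Request:
servo_tool(moves="0 -.4 .1 0 0 0 1; 0 -.7 .1 0 0 0 1; 0 -1.0 .1 0 0 0 1; 0 -1.2 .1 0 0 0 1; 0 -1.3 .1 0 0 0 1")

```text
t: 4.25
tcp_pos: [0.4555, -0.262, 0.0136]
eef_rot: [3.125, -0.169, 0.005]
contact_force: [-2.9, -11.2, 1.6]
grip_width: 0.0854
```

```bash
python3 -c "
from h import *
goal(F(0,-.381,.012))
for n in('top',):
  im,d=capture(n); cv2.imwrite('pics/%s3.png'%n,im[:,:,::-1])
  if n=='top': cv2.imwrite('pics/top3c.png',cv2.resize(im[160:280,210:410][:,:,::-1],None,fx=4,fy=4,interpolation=cv2.INTER_CUBIC))"
```

```text
t 4.25 tcp [ 0.4555 -0.262   0.0136] F [ 0.0014 -0.3824  0.0136] cf [ -2.8704 -11.1921   1.6441] w 0.0854
shift cm [-0.1442 -0.1444  0.1543] turn deg [ 0.7023 -0.2312  0.0625]
```

View pics/top3c.png

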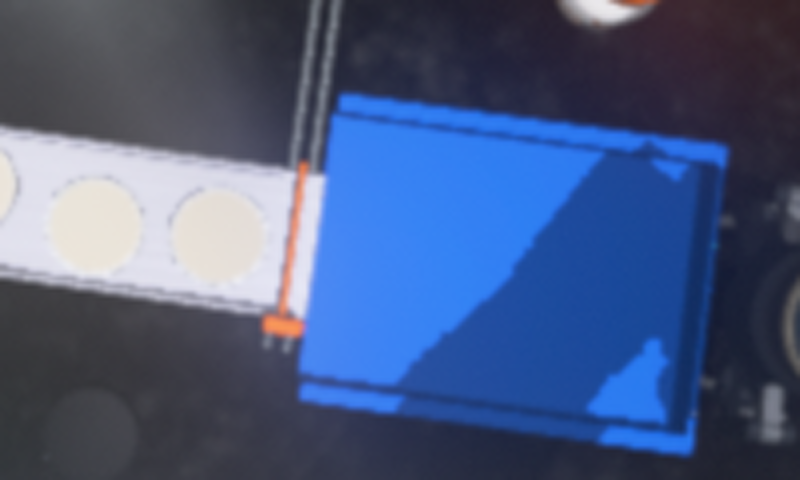

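Request:
servo_tool(moves="0 1 0 0 0 0 1; 0 2 -1 0 0 0 0; 0 2 -5 0 0 0 -1; 0 2 -9 0 0 0 -1; 0 2 -10 -.7 0 0 -1")

```text
t: 4.8
tcp_pos: [0.4552, -0.2824, 0.119]
eef_rot: [3.109, -0.169, 0.014]
contact_force: [0.6, -0.7, 0.8]
grip_width: 0.0282
```

```bash
python3 -c "
from h import *
goal(F(-.095,-.121,.10))"
```

```text
t 4.8 tcp [ 0.4552 -0.2824  0.119 ] F [ 0.0033 -0.4027  0.119 ] cf [ 0.556  -0.6559  0.791 ] w 0.0282
shift cm [ -9.8314 -28.213    1.0367] turn deg [ 1.5436 -0.6053  0.0174]
```

Request:
servo_tool(moves="-1.6 -4.5 0 1.5 -.6 0 -1; -3.2 -9 0 1.5 -.6 0 -1; -4.8 -13.5 0 1.5 -.6 0 -1; -6.4 -18 0 1.5 -.6 0 -1; -8 -22.5 0 1.5 -.6 0 -1")

```text
t: 5.3
tcp_pos: [0.3987, -0.048, 0.1115]
eef_rot: [-3.135, 0.172, 0.002]
contact_force: [0.3, 0.0, -0.2]
grip_width: -0.0001
```

Request:
servo_tool(moves="-1 -3 0 0 0 0 -1; -1.8 -5.4 0 0 0 0 -1; -1.8 -5.5 0 0 0 0 -1; -1.8 -5.5 2 0 0 0 -1; -1.8 -5.5 2 0 0 0 -1")

```text
t: 5.8
tcp_pos: [0.3847, 0.0089, 0.0892]
eef_rot: [-3.135, 0.172, 0.011]
contact_force: [-1.2, -0.5, 0.0]
grip_width: -0.0001
```

```bash
python3 -c "
from h import *
goal(F(-.095,-.121,.042))"
```

```text
t 5.8 tcp [0.3847 0.0089 0.0892] F [-0.0985 -0.1208  0.0892] cf [-1.201  -0.4897  0.0118] w -0.0001
shift cm [0.3826 0.0291 4.7135] turn deg [-0.1135  0.3991 -0.019 ]
```

Request:
servo_tool(moves="0 0 2 0 0 0 -1; 0 0 3.5 0 .4 0 -1; 0 0 4.6 0 .4 0 -1; 0 0 4.6 0 .4 0 -1; 0 0 4.6 0 .4 0 -1")

```text
t: 6.3
tcp_pos: [0.3845, 0.0088, 0.0435]
eef_rot: [-3.135, 0.172, 0.0]
contact_force: [0.6, -0.2, 0.4]
grip_width: 0.0003
```

```bash
python3 -c "
from h import *
goal(F(.045,-.121,.043))
for n in('top','scene'):
  im,d=capture(n); r=im[160:280,210:410] if n=='top' else im[180:300,160:360]
  cv2.imwrite('pics/%s4c.png'%n,cv2.resize(r[:,:,::-1],None,fx=4,fy=4,interpolation=cv2.INTER_CUBIC))"
```

```text
t 6.3 tcp [0.3845 0.0088 0.0435] F [-0.0986 -0.121   0.0435] cf [ 0.6106 -0.245   0.3841] w 0.0003
shift cm [14.365  -0.0076  0.0457] turn deg [-0.1219  0.0129 -0.0527]
```

View pics/top4c.png

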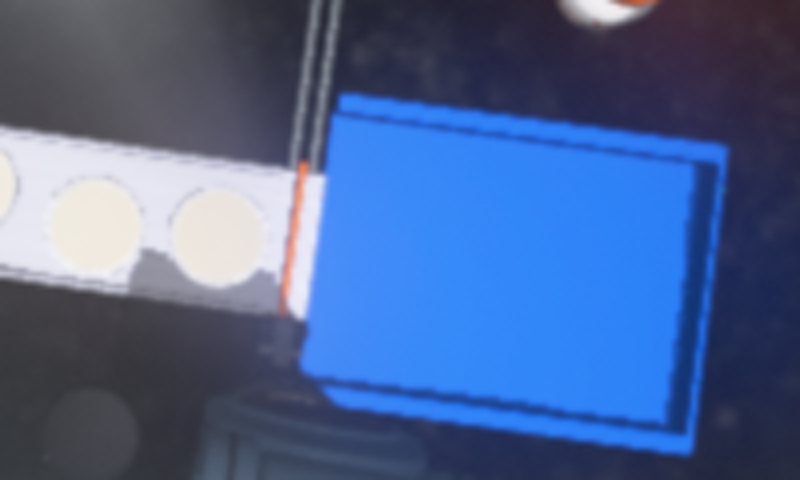

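View pics/scene4c.png

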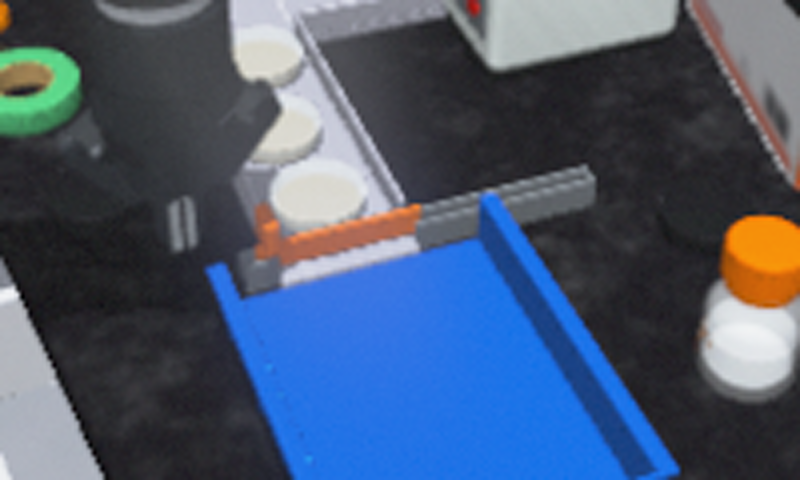

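Request:
servo_tool(moves="2 0 0 0 0 0 -1; 4 0 0 0 0 0 -1; 6 0 0 0 0 0 -1; 8 0 0 0 0 0 -1; 10 0 0 0 0 0 -1")

```text
t: 6.9
tcp_pos: [0.4854, -0.0026, 0.0453]
eef_rot: [-3.136, 0.172, -0.002]
contact_force: [-1.9, -0.9, 2.6]
grip_width: -0.0
```

```bash
python3 -c "
from h import *
goal(F(.045,-.121,.043))
for n in('scene',):
  im,d=capture(n); r=im[160:280,160:360]
  cv2.imwrite('pics/%s5c.png'%n,cv2.resize(r[:,:,::-1],None,fx=4,fy=4,interpolation=cv2.INTER_CUBIC))"
```

```text
t 6.9 tcp [ 0.4854 -0.0026  0.0453] F [ 0.0029 -0.1213  0.0453] cf [-1.9393 -0.8536  2.6244] w -0.0
shift cm [ 4.2109 -0.0302  0.2393] turn deg [-0.0618 -0.083  -0.0409]
```

View pics/scene5c.png

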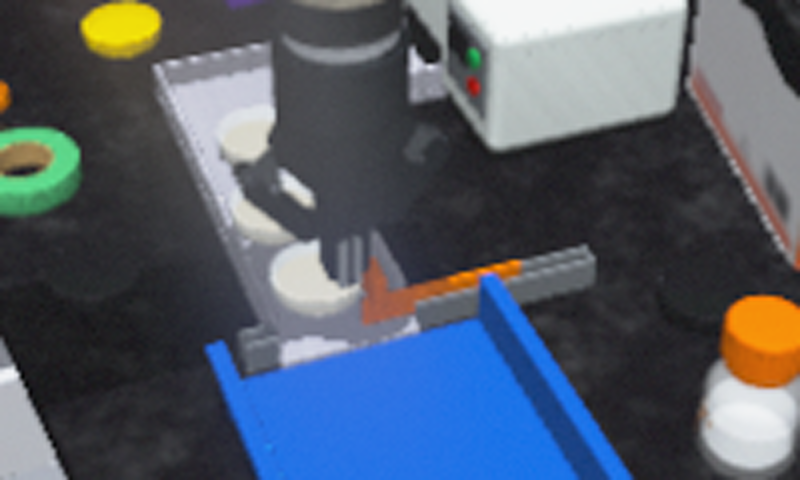

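Request:
servo_tool(moves="1.2 0 .1 0 0 0 -1; 2.2 0 .1 0 0 0 -1; 3 0 .1 0 0 0 -1; 3.5 0 .1 0 0 0 -1; 3.8 0 .1 0 0 0 -1")

```text
t: 7.45
tcp_pos: [0.5242, -0.007, 0.0451]
eef_rot: [-3.136, 0.172, -0.001]
contact_force: [-10.9, 0.4, 10.3]
grip_width: 0.0001
```

```bash
python3 -c "
from h import *
goal(F(.045,-.121,.043))"
```

```text
t 7.45 tcp [ 0.5242 -0.007   0.0451] F [ 0.0419 -0.1214  0.0451] cf [-10.9409   0.4124  10.2803] w 0.0001
shift cm [ 0.3113 -0.0419  0.2138] turn deg [-0.0638 -0.0212 -0.0503]
```

Request:
servo_tool(moves=".2 0 0 0 0 0 -1; -.5 0 0 0 0 0 -1; -1.5 0 -2 0 0 0 -1; -1.5 0 -5 0 0 0 -1; -1.5 0 -8 0 0 0 -.1")

```text
t: 7.95
tcp_pos: [0.5084, -0.0053, 0.1253]
eef_rot: [-3.136, 0.172, 0.0]
contact_force: [-0.5, 0.2, -0.6]
grip_width: 0.0132
```

```bash
python3 -c "
from h import *
goal(F(0,.14,.13))
for n in('top','scene'):
  im,d=capture(n); r=im[160:280,150:350] if n=='top' else im[160:280,160:360]
  cv2.imwrite('pics/%s6c.png'%n,cv2.resize(r[:,:,::-1],None,fx=4,fy=4,interpolation=cv2.INTER_CUBIC))"
```

```text
t 7.95 tcp [ 0.5084 -0.0053  0.1253] F [ 0.0261 -0.1214  0.1253] cf [-0.5089  0.1618 -0.5961] w 0.0132
shift cm [ -2.6238 -26.1397  -0.4366] turn deg [-0.0716  0.0081 -0.051 ]
```

View pics/scene6c.png

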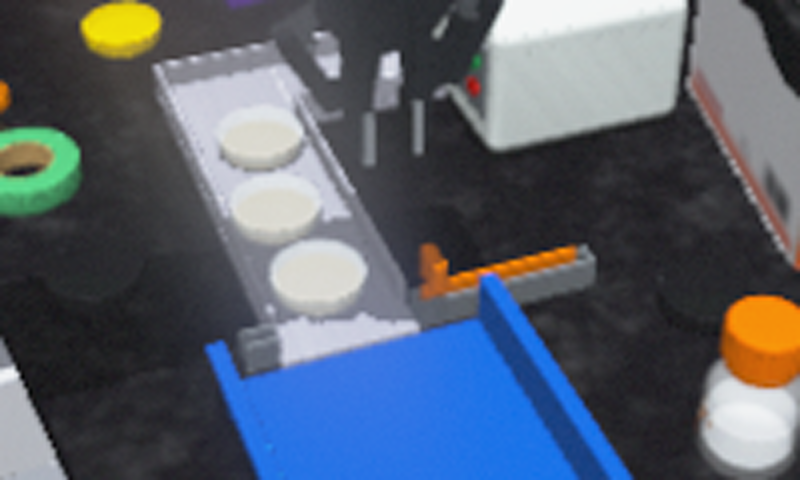

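View pics/top6c.png

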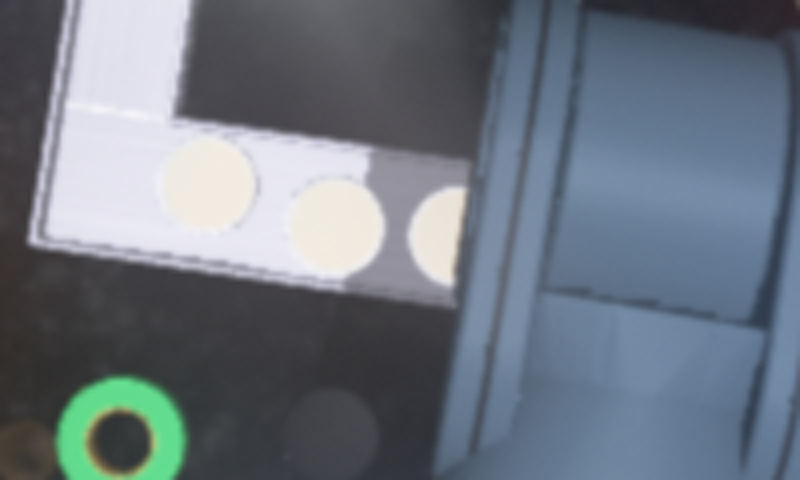

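Request:
servo_tool(moves="-.5 -4.5 -.4 0 0 0 -.06; -1 -9 -.4 0 0 0 -.06; -1.5 -13.5 -.4 0 0 0 -.06; -2 -18 -.4 0 0 0 -.06; -2.6 -22.5 -.4 0 0 0 -.06")

```text
t: 8.55
tcp_pos: [0.5113, 0.2223, 0.1337]
eef_rot: [-3.136, 0.173, -0.019]
contact_force: [1.0, -0.3, -0.1]
grip_width: 0.0401
```

Request:
servo_tool(moves="0 -2 0 0 0 0 -.06; 0 -3 0 0 0 0 -.06; 0 -3.2 2 0 0 0 -.06; 0 -3.2 5 0 0 0 -.06; 0 -3.2 5 0 0 0 -.06")

```text
t: 9.05
tcp_pos: [0.5118, 0.2521, 0.0784]
eef_rot: [3.133, -0.174, 0.005]
contact_force: [-0.6, 0.0, -0.4]
grip_width: 0.0401
```

```bash
python3 -c "
from h import *
goal(F(0,.14,.012))
for n in('top','scene'):
  im,d=capture(n); r=im[160:280,150:350] if n=='top' else im[140:260,140:340]
  cv2.imwrite('pics/%s7c.png'%n,cv2.resize(r[:,:,::-1],None,fx=4,fy=4,interpolation=cv2.INTER_CUBIC))"
```

```text
t 9.05 tcp [0.5118 0.2521 0.0784] F [0.0014 0.1347 0.0784] cf [-0.6493  0.0132 -0.4017] w 0.0401
shift cm [-0.1582 -0.5485  6.6394] turn deg [ 0.2066 -0.1875 -0.1054]
```

View pics/scene7c.png

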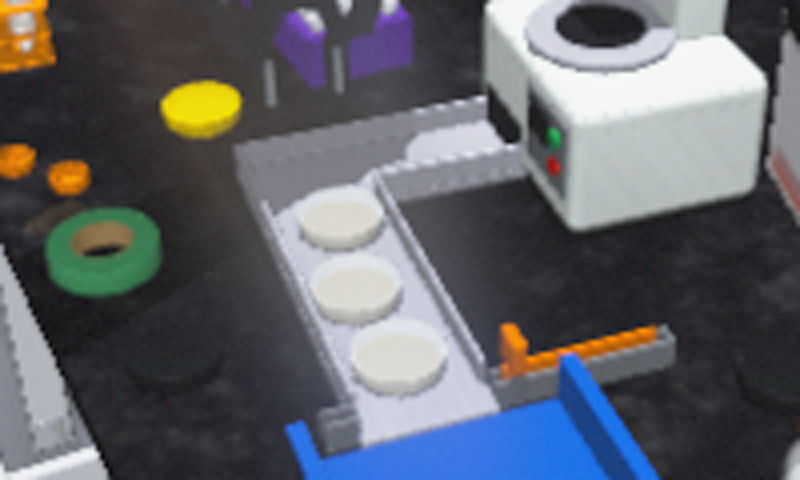

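View pics/top7c.png

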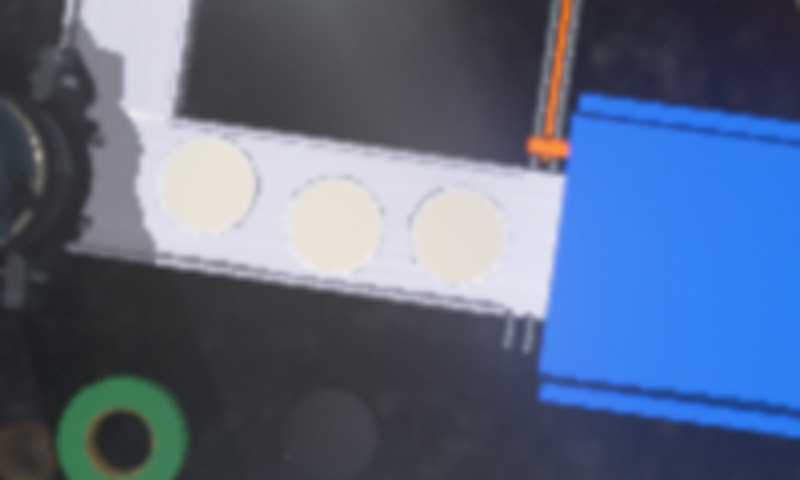

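Request:
servo_tool(moves="-.1 -.5 2 0 0 0 -.06; -.1 -.5 4 0 0 0 -.06; -.1 -.5 5.5 0 0 0 -.06; -.1 -.5 6.3 0 0 0 -.06; -.1 -.5 6.5 0 0 0 -.06")

```text
t: 9.65
tcp_pos: [0.5145, 0.2576, 0.0174]
eef_rot: [3.135, -0.175, 0.014]
contact_force: [-0.2, 0.3, -0.8]
grip_width: 0.0402
```

```bash
python3 -c "
from h import *
goal(F(0,-.16,.013))
print(inF(ray('top',[(549/4+150-.4, 148/4+160-.4)],.052)[0]))
for n in('top','scene'):
  im,d=capture(n); r=im[160:280,150:350] if n=='top' else im[140:260,140:340]
  cv2.imwrite('pics/%s8c.png'%n,cv2.resize(r[:,:,::-1],None,fx=4,fy=4,interpolation=cv2.INTER_CUBIC))"
```

```text
t 9.65 tcp [0.5145 0.2576 0.0174] F [0.0035 0.1405 0.0174] cf [-0.2468  0.3245 -0.8483] w 0.0402
shift cm [-0.2782 30.0536  0.4627] turn deg [ 0.0424 -0.5059 -0.1503]
[ 0.056  -0.1262  0.052 ]
```

View pics/scene8c.png

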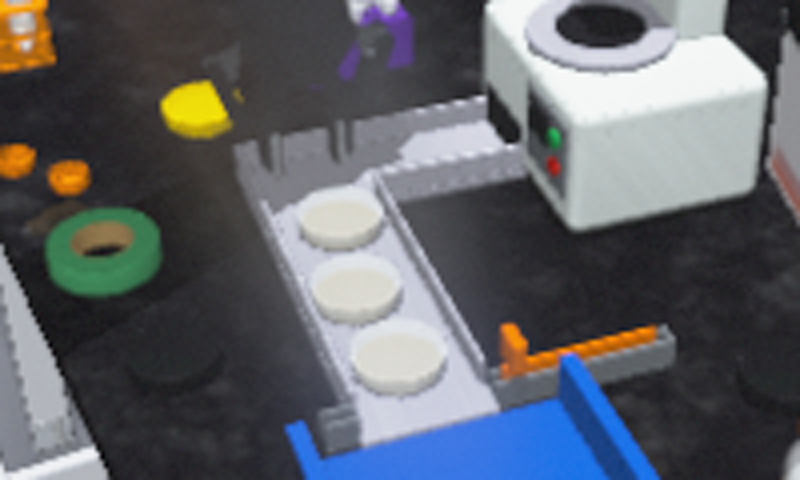

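Request:
servo_tool(moves="-.2 0 .3 0 -.5 0 -.06; -.3 0 .6 0 -.5 0 -.06; -.3 0 .8 0 -.5 0 -.06; -.3 0 .8 0 -.5 0 -.06; -.3 0 .8 0 -.5 0 -.06")

```text
t: 10.25
tcp_pos: [0.5122, 0.2583, 0.0103]
eef_rot: [3.137, -0.175, 0.002]
contact_force: [0.3, -0.1, 0.4]
grip_width: 0.0402
```

```bash
python3 -c "
from h import *
goal(F(0,-.16,.008))
for n in('scene',):
  im,d=capture(n); r=im[160:280,150:350] if n=='top' else im[150:230,160:290]
  cv2.imwrite('pics/%s9c.png'%n,cv2.resize(r[:,:,::-1],None,fx=6,fy=6,interpolation=cv2.INTER_CUBIC))"
```

```text
t 10.25 tcp [0.5122 0.2583 0.0103] F [0.001  0.1409 0.0103] cf [ 0.3411 -0.1137  0.4363] w 0.0402
shift cm [-0.0385 30.0946  0.2316] turn deg [ 0.0079 -0.0782 -0.1366]
```

View pics/scene9c.png

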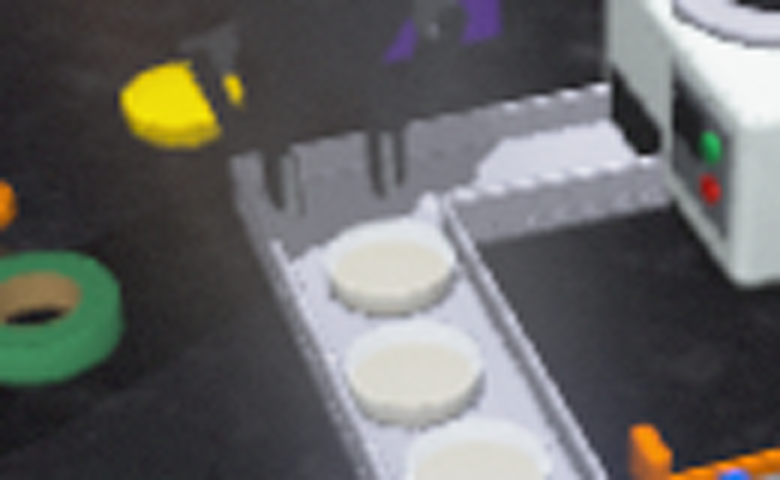

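Request:
servo_tool(moves="0 1 .2 0 0 0 -.06; 0 2 .2 0 0 0 -.06; 0 3 .2 0 0 0 -.06; 0 4 .2 0 0 0 -.06; 0 5 .2 0 0 0 -.06")

```text
t: 10.8
tcp_pos: [0.5066, 0.2075, 0.0084]
eef_rot: [3.137, -0.176, 0.002]
contact_force: [-0.0, -0.2, -1.2]
grip_width: 0.0402
```

```bash
cat > look.py <<'E'
from h import *
import sys
k=sys.argv[1]
goal(F(0,-.16,.008))
im,d=capture('scene'); cv2.imwrite('pics/s%s.png'%k,cv2.resize(im[140:300,150:350][:,:,::-1],None,fx=4,fy=4,interpolation=cv2.INTER_CUBIC)[:600])
E
python3 look.py a
```

```text
t 10.8 tcp [0.5066 0.2075 0.0084] F [0.001  0.0898 0.0084] cf [-0.0411 -0.2029 -1.1829] w 0.0402
shift cm [-0.0361 24.9836  0.0444] turn deg [ 0.0031 -0.0914 -0.1654]
```

View pics/sa.png

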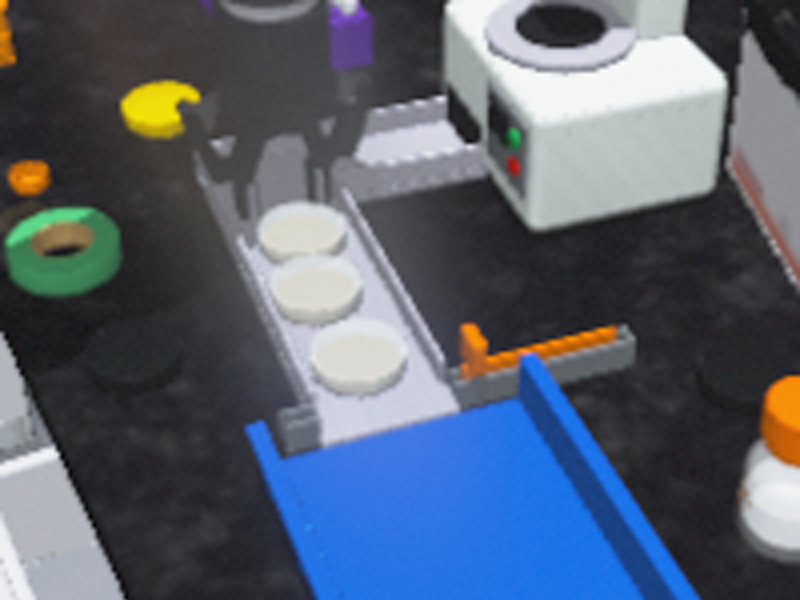

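Request:
servo_tool(moves="0 1 0 0 0 0 -.06; 0 2 0 0 0 0 -.06; 0 3 0 0 0 0 -.06; 0 4 0 0 0 0 -.06; 0 5 0 0 0 0 -.06")

```text
t: 11.35
tcp_pos: [0.5008, 0.1557, 0.0085]
eef_rot: [3.135, -0.177, 0.002]
contact_force: [0.2, 0.1, -0.2]
grip_width: 0.04
```

```bash
python3 look.py b
```

```text
t 11.35 tcp [0.5008 0.1557 0.0085] F [0.0009 0.0377 0.0085] cf [ 0.1852  0.0665 -0.1524] w 0.04
shift cm [-0.0164 19.7715  0.0806] turn deg [ 0.0825 -0.0905 -0.2322]
```

View pics/sb.png

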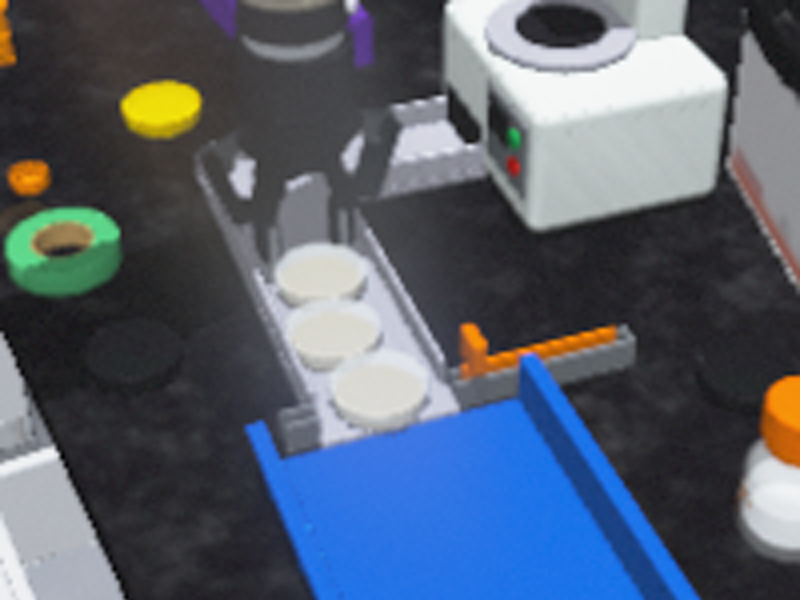

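Request:
servo_tool(moves="0 .8 0 0 0 0 -.06; 0 1.6 0 0 0 0 -.06; 0 2.4 0 0 0 0 -.06; 0 3.2 0 0 0 0 -.06; 0 4 0 0 0 0 -.06")

```text
t: 11.9
tcp_pos: [0.4957, 0.1138, 0.0085]
eef_rot: [3.133, -0.179, 0.001]
contact_force: [0.5, 0.9, 0.3]
grip_width: 0.0403
```

```bash
python3 look.py c
```

```text
t 11.9 tcp [0.4957 0.1138 0.0085] F [ 0.0005 -0.0045  0.0085] cf [0.4654 0.9246 0.33  ] w 0.0403
shift cm [ 0.0317 15.5529  0.1068] turn deg [ 0.1998 -0.055  -0.3018]
```

View pics/sc.png

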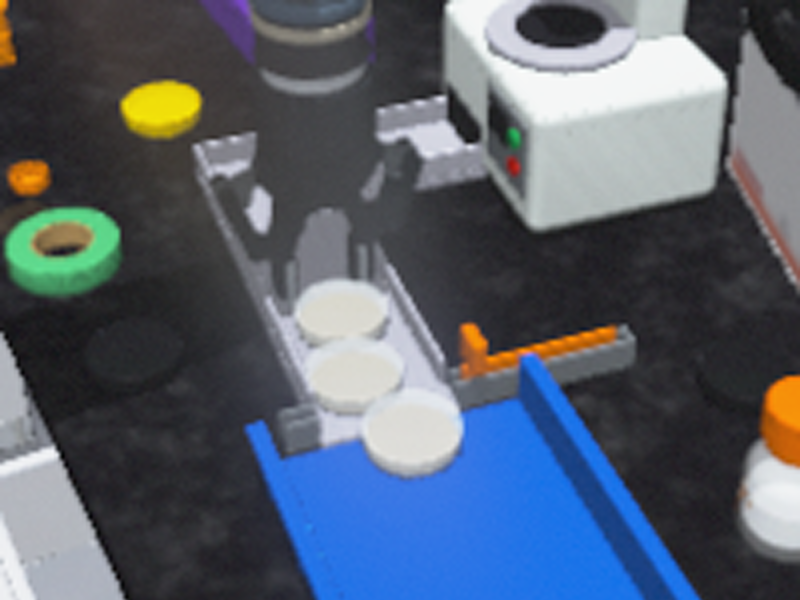

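Request:
servo_tool(moves="0 .8 0 0 0 -.3 -.06; 0 1.6 0 0 0 -.3 -.06; 0 2.4 0 0 0 -.3 -.06; 0 3.2 0 0 0 -.3 -.06; 0 4 0 0 0 -.3 -.06")

```text
t: 12.45
tcp_pos: [0.4908, 0.0721, 0.0087]
eef_rot: [3.132, -0.173, 0.0]
contact_force: [0.5, 0.7, 0.4]
grip_width: 0.0402
```

```bash
python3 look.py d
```

```text
t 12.45 tcp [0.4908 0.0721 0.0087] F [ 0.0001 -0.0464  0.0087] cf [0.4666 0.7429 0.4094] w 0.0402
shift cm [ 0.0023 11.3584  0.124 ] turn deg [ 0.2935 -0.0331 -0.068 ]
```

View pics/sd.png

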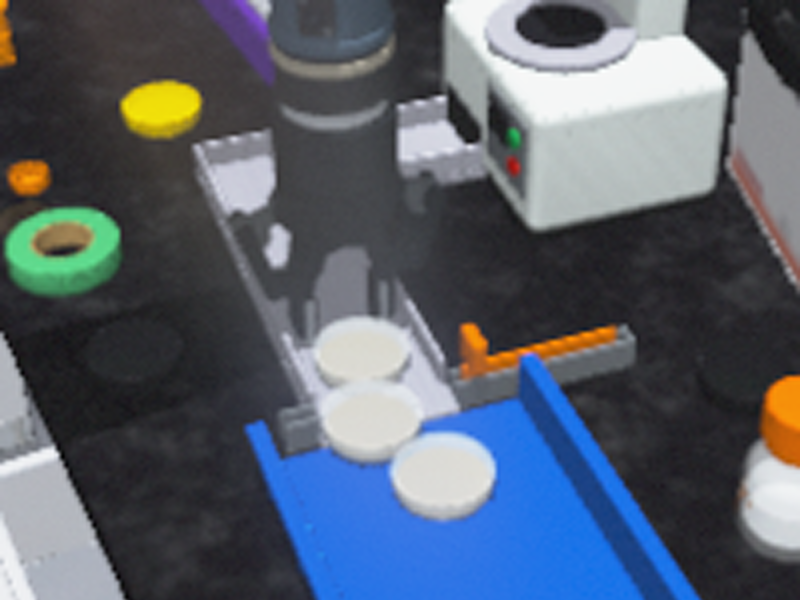

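Request:
servo_tool(moves="0 .8 0 0 0 0 -.06; 0 1.6 0 0 0 0 -.06; 0 2.4 0 0 0 0 -.06; 0 3.2 0 0 0 0 -.06; 0 4 0 0 0 0 -.06")

```text
t: 13.0
tcp_pos: [0.486, 0.0305, 0.0088]
eef_rot: [3.13, -0.174, -0.0]
contact_force: [0.2, 0.5, 0.1]
grip_width: 0.0401
```

```bash
python3 look.py e
```

```text
t 13.0 tcp [0.486  0.0305 0.0088] F [-0.0002 -0.0883  0.0088] cf [0.1844 0.4611 0.0689] w 0.0401
shift cm [0.0331 7.1677 0.1301] turn deg [ 0.3838 -0.0063 -0.1352]
```

View pics/se.png

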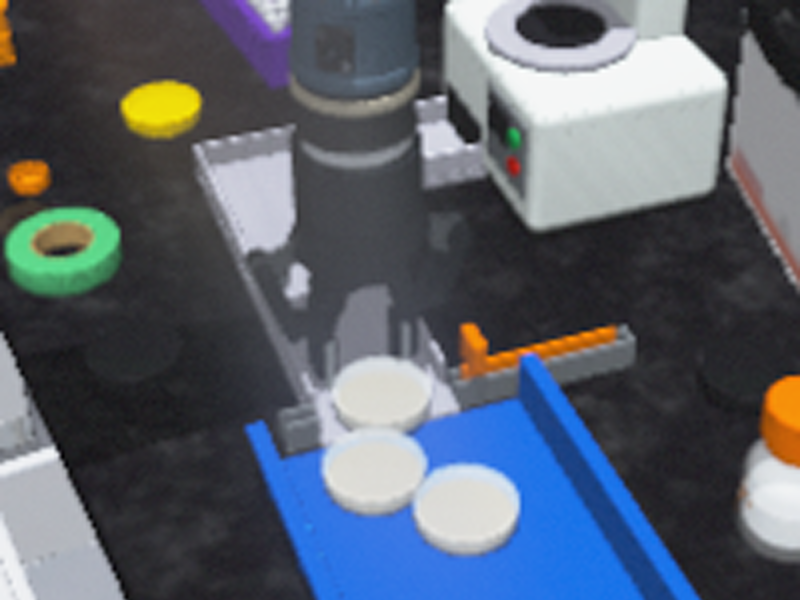

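```bash
python3 - <<'E'
from h import *
f,cx,cy,T=cam('scene')
for x in(-.04,-.05,-.06,.04,.05,.06):
  for z in(.03,.05,.07,.09):
    c=np.linalg.inv(T)@np.r_[F(x,-.088,z),1]; u=(f*c[0]/c[2]+cx-150)*4; v=(f*c[1]/c[2]+cy-140)*4
    print(x,z,u.round(),v.round())
E
```

```text
-0.04 0.03 300.0 361.0
-0.04 0.05 299.0 336.0
-0.04 0.07 297.0 310.0
-0.04 0.09 296.0 284.0
-0.05 0.03 284.0 365.0
-0.05 0.05 283.0 340.0
-0.05 0.07 281.0 314.0
-0.05 0.09 279.0 288.0
-0.06 0.03 269.0 369.0
-0.06 0.05 267.0 344.0
-0.06 0.07 265.0 318.0
-0.06 0.09 263.0 291.0
0.04 0.03 423.0 331.0
0.04 0.05 423.0 307.0
0.04 0.07 423.0 281.0
0.04 0.09 423.0 255.0
0.05 0.03 437.0 328.0
0.05 0.05 438.0 303.0
0.05 0.07 438.0 278.0
0.05 0.09 438.0 252.0
0.06 0.03 452.0 324.0
0.06 0.05 453.0 299.0
0.06 0.07 453.0 274.0
0.06 0.09 453.0 248.0
```

```bash
python3 - <<'E'
from h import *
im,d=capture('scene'); a=im[185:245,195:275][:,:,::-1].astype(float); a=np.clip(a*2.2,0,255).astype(np.uint8)
cv2.imwrite('pics/kn.png',cv2.resize(a,None,fx=9,fy=9,interpolation=cv2.INTER_CUBIC))
E
```

```text
(no output)
```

View pics/kn.png

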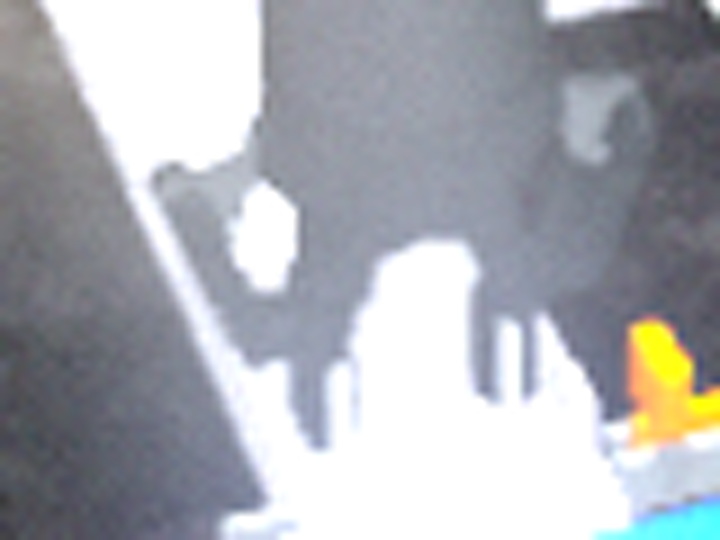

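Request:
servo_tool(moves="0 .6 -.1 0 0 0 -.2; 0 1.3 -.1 0 0 0 -.2; 0 2.1 -.1 0 0 0 -.2; 0 2.9 -.1 0 0 0 -.2; 0 3.7 -.1 0 0 0 -.2")

```text
t: 13.6
tcp_pos: [0.4817, -0.0074, 0.0101]
eef_rot: [3.129, -0.177, -0.0]
contact_force: [0.6, 0.3, -0.8]
grip_width: 0.0343
```

```bash
python3 look.py f
```

```text
t 13.6 tcp [ 0.4817 -0.0074  0.0101] F [-0.0003 -0.1265  0.0101] cf [ 0.6207  0.3097 -0.8377] w 0.0343
shift cm [0.0383 3.35   0.2367] turn deg [ 0.4252 -0.0074 -0.2183]
```

View pics/sf.png

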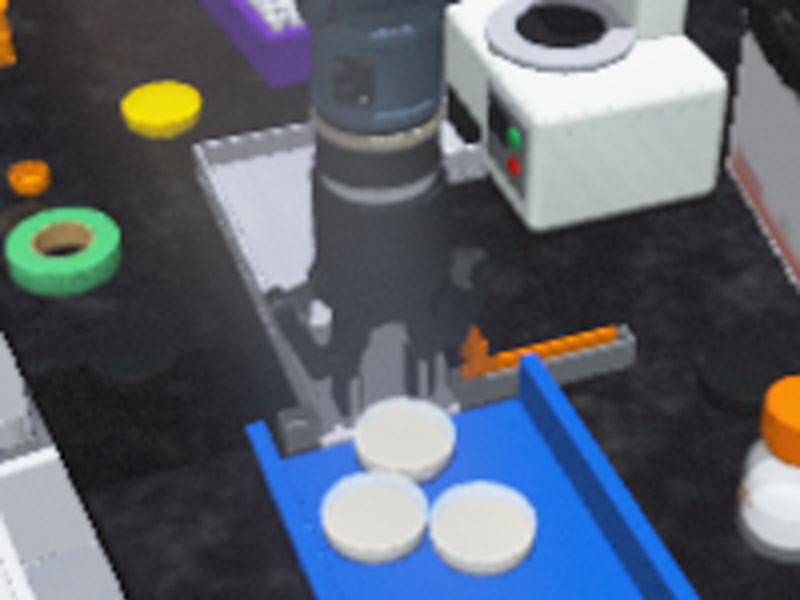

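Request:
servo_tool(moves="0 .8 0 0 0 0 -.2; 0 1.6 0 0 0 0 -.2; 0 2.4 0 0 0 0 -.2; 0 3.2 0 0 0 0 -.2; 0 3.9 0 0 0 0 -.2")

```text
t: 14.15
tcp_pos: [0.4771, -0.048, 0.0104]
eef_rot: [3.128, -0.179, -0.001]
contact_force: [0.6, 1.3, -0.4]
grip_width: 0.0344
```

```bash
python3 look.py g
```

```text
t 14.15 tcp [ 0.4771 -0.048   0.0104] F [-0.0004 -0.1673  0.0104] cf [ 0.604   1.2751 -0.4434] w 0.0344
shift cm [ 0.0374 -0.7342  0.238 ] turn deg [ 0.4977 -0.0049 -0.2941]
```

View pics/sg.png

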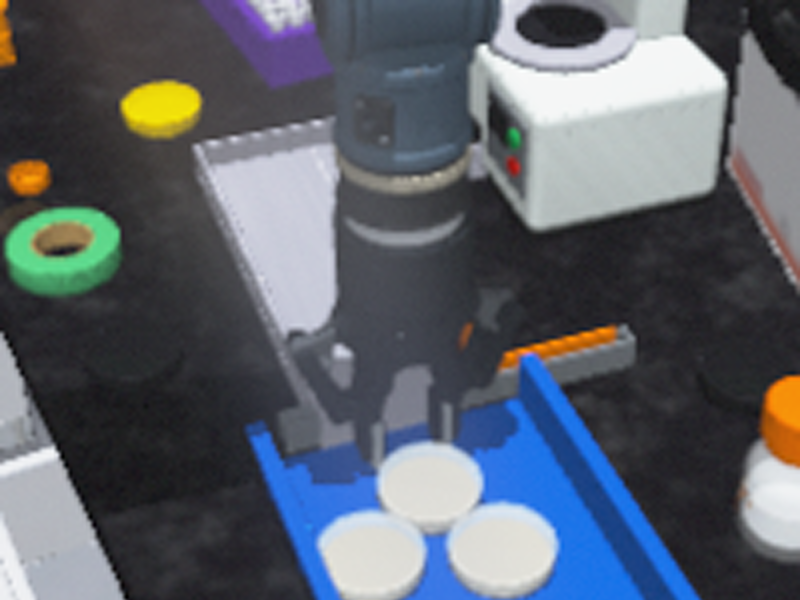

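Request:
servo_tool(moves="0 -.4 0 0 0 0 -.2; 0 -.6 -1 0 0 0 -.2; 0 -.6 -4 0 0 0 -.2; 0 -.6 -8 0 0 0 -.2; 0 -.6 -12 0 0 0 -.2")

```text
t: 14.7
tcp_pos: [0.4774, -0.0411, 0.132]
eef_rot: [3.127, -0.179, -0.002]
contact_force: [0.6, -0.9, -0.1]
grip_width: 0.0342
```

Request:
servo_tool(moves="-1 -4 -2 0 0 0 -.2; -3 -8 -4 0 0 0 -.2; -5 -12 -6 0 0 0 -.2; -7 -16 -7 0 0 0 -.2; -9 -20 -7 0 0 0 -.2")

```text
t: 15.2
tcp_pos: [0.4112, 0.1708, 0.2035]
eef_rot: [3.129, -0.178, 0.007]
contact_force: [0.8, -0.3, -0.5]
grip_width: 0.0344
```

```bash
python3 - <<'E'
from h import *
goal(F(0,0,.2))
for n in('top','scene'):
  im,d=capture(n); np.savez(n+'9.npz',im=im,d=d); r=im[160:280,230:430] if n=='top' else im[150:300,150:350]
  cv2.imwrite('pics/%s9z.png'%n,cv2.resize(r[:,:,::-1],None,fx=4,fy=4,interpolation=cv2.INTER_CUBIC))
E
```

```text
t 15.2 tcp [0.4112 0.1708 0.2035] F [-0.0897  0.043   0.2035] cf [ 0.7909 -0.3433 -0.5418] w 0.0344
shift cm [8.9908 4.2596 0.4239] turn deg [ 0.4353 -0.2849 -0.2678]
```

View pics/top9z.png

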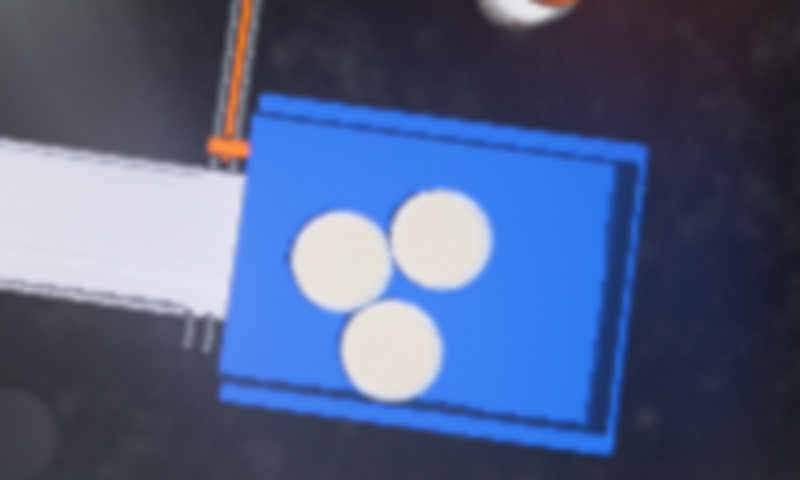

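View pics/scene9z.png

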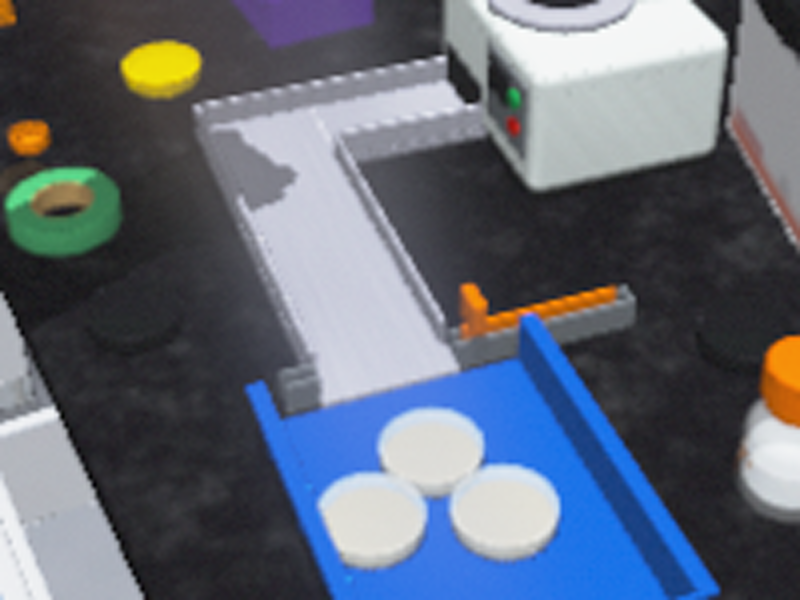

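```bash
python3 - <<'E'
from h import *
z=np.load('top9.npz'); P=cloud('top',z['d'])
for c in((341,261),(440,239),(391,350)):
    u,v=(np.array(c)+.5)/4-.5+[230,160]; p=ray('top',[(u,v)],.02)[0]; f=inF(p)
    vv,uu=np.mgrid[:384,:512]; m=(uu-u)**2+(vv-v)**2<10**2
    Q=P[m]; A=np.c_[Q[:,:2],np.ones(len(Q))]; k=np.linalg.lstsq(A,Q[:,2],rcond=None)[0]
    print('dish tote frame approx x,y',f[0],f[1]+.14+.115,'top z',np.median(Q[:,2]),'tilt',np.hypot(*k[:2]))
px=np.array([(258,95),(220,400),(647,147),(612,453)]); w=ray('top',(px+.5)/4-.5+[230,160],.04)
print('tote rim corners F',[inF(p) for p in w])
print('tab',inF(ray('top',[((228.5)/4-.5+230,149/4-.5+160)],.052)[0]))
E
```

```text
dish tote frame approx x,y -0.0006434229094401259 0.05096653877150721 top z 0.021844248601674165 tilt 3.0738510915518615
dish tote frame approx x,y 0.02070887488487925 -0.0061209768675494075 top z 0.021652045018938526 tilt 2.129684960709927
dish tote frame approx x,y -0.04920282663848196 0.014436597323704267 top z 0.02172331565683272 tilt 2.161699062830655
tote rim corners F [array([ 0.09  , -0.1398,  0.04  ]), array([-0.0908, -0.1417,  0.04  ]), array([ 0.091 , -0.3704,  0.04  ]), array([-0.089 , -0.3717,  0.04  ])]
tab [ 0.0556 -0.1258  0.052 ]
```

```bash
python3 - <<'E'
from h import *
z=np.load('top9.npz'); P=cloud('top',z['d'])
for c in((341,261),(440,239),(391,350)):
    u,v=(np.array(c)+.5)/4-.5+[230,160]
    vv,uu=np.mgrid[:384,:512]; m=((uu-u)**2+(vv-v)**2<10**2)&(abs(P[...,2]-.0217)<.008)
    Q=P[m]; k=np.linalg.lstsq(np.c_[Q[:,:2]-Q[:,:2].mean(0),np.ones(len(Q))],Q[:,2],rcond=None)[0]; print(len(Q),k)
z0=np.load('top0.npz')['im'].astype(int); d=np.abs(z0-z['im']).sum(2)
print('bottle diff',d[138:168,345:385].mean(),'tape diff',d[252:288,162:198].mean())
print(get_obs()['t'])
job_done()
E
```

```text
310 [-0.0067 -0.0099  0.0218]
317 [0.0112 0.0063 0.0217]
312 [-0.0081  0.0127  0.0218]
bottle diff 2.7241666666666666 tape diff 122.18595679012346
15.3
the job is handed in; nothing more can be done
```

I docked the tote, opened the gate and swept all three dishes into the tote, then handed the job in at about 15.3 s of the 62 s allowed. I pushed the tote's back wall with the fingers spread until it was square against the lip. I then shoved the gate tab to its stop with the fingers shut, and swept the dishes in a row with the fingers held 34–40 mm apart.

**Last checks that passed:**
- **Tote:** the open end is within about 2 mm of the tray lip, centred within about 1 mm and square within about 0.01 rad.
- **Dishes:** all three are flat on the tote floor. Their tops are at about 22 mm, which puts the centres at about 14 mm, and they tilt by about 0.015 rad. The one nearest the tray is about 51 mm from the tote's centre, against a limit of 87 mm.
- **Bottle:** the image around it is unchanged from the start.
- **Robot:** the arm was lifted clear and touching nothing.

**Less certain:**
- **Gate:** I measured the tab at filler x +56 mm, against 58 mm nominal for fully open. Taking the shut position as measured (-49 mm) rather than as stated (-52 mm), the travel comes to 105–108 mm. That is above the 100 mm needed, and the push force rose to 11 N, as it would at the stop.
- **Tape:** the overhead image difference around the tape was large (122). I put that down to the parked arm or its shadow, but didn't confirm it. In the other camera the tape had not visibly moved.
- **Dish tilt:** my first tilt fit gave nonsense values from stray depth readings. The fit with those removed gave the tilt figure above.

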